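# Close a wax mould over its core and hold it shut

### The job

At the jeweller's bench, take the round steel core that stands on the soldering brick, lay it on its side in the two V seats of the lower mould half so that it sticks out at both ends, and let go of it. Then fit the upper mould half on the two dowels, fully home with its face flush on the lower half, and finish while still gripping its lug and pressing it down steadily with a push of about 12 N: do not let go at the end. Leave the other things on the bench where they are.

Things in the scene. Friction and masses are not known exactly. Their poses are not given: they have to be found in the camera images.
- mould_lower: Lower mould half, aluminium, fixed to the bench: block 70 (its x) x 74 (y) x 40 mm high; origin at the centre of its underside, z up. A groove along its x runs right through the top: at each end a V seat 15 mm long (45 degree faces, 28 mm wide at the top, 14 deep), between them a pocket 28 wide, 14 deep. Half a turn changes nothing
- lower_face (a point): Centre of the lower half's top (parting) face, 40 mm above the bench; axes as mould_lower. The seated core's axis passes along x through this point, half of the core standing above the face
- dowel (a point): Top of one of the two fixed steel dowels, 8 mm diameter with tapered tips, which rise 15 mm above the lower half's top face at its (x, y) = (+22, +26) mm (this one) and (-22, -26) mm
- mould_upper: Upper mould half, aluminium, loose, about 0.32 kg, lying face down on the bench: block 70 (its x) x 74 (y) x 24 mm with a lug on top; origin at the centre of its underside (parting face), z up. A channel 26 mm wide, 12 deep along x in the underside clears the core. Home: origin on lower_face, x axes parallel, either way round. Weight included, at least 8 N must act between the halves
- hole (a point): Lower mouth of one of the upper half's two dowel holes, 10 mm diameter, chamfered, right through, at its (x, y) = (+22, +26) mm (this one) and (-22, -26) mm
- lug_top (a point): Centre of the top of the upper half's lug, 56 mm above its parting face; the lug is a dark steel bar 44 (x) x 18 (y) x 32 mm high in the middle of the block's top, to be gripped across y
- core: Steel bar, 20 mm diameter, 120 mm long, about 0.28 kg, loose, standing upright on the brick. Origin: centre of its lower end; z along its axis to the other end. Both ends are alike
- core_center (a point): Middle of the core's axis, 60 mm from either end
- brick: Terracotta soldering brick, fixed, 200 (its x) x 100 (its y) x 30 mm high, origin at the centre of its underside; the core stands on its top
- flux_jar: Bystander: amber jar, 60 mm diameter, 70 mm high; origin at the centre of its underside
- mallet: Bystander: hammer about 240 mm long, lying on the bench at the robot's right, its x along the handle to the head
- bench_block: Bystander: flat steel block 80 x 80 x 22 mm; origin at the centre of its underside
- dish: Bystander: white bowl, 80 mm diameter, 35 mm high; origin at the centre of its underside
Things that resemble listed ones, but are neither listed nor needed, are in the scene too. What is shaped like the mould_upper but brown or turquoise is not meant.

How it is judged:
On the way:
1. the core lies in both V seats, let go, with the upper half not yet over it (z of core_center in the frame of mould_lower between 0.036 and 0.044 m and y of core_center in the frame of mould_lower between -0.004 and 0.004 m and x of core_center in the frame of mould_lower between -0.025 and 0.025 m and angle between the z axis of core and the x axis of mould_lower, either way round below 0.08 rad and contact force between the fingers and core below 0.2 N and linear speed of core below 0.02 m/s and horizontal distance between mould_upper and lower_face above 0.08 m), for 0.2 s.
At the end, for the whole second after the job is handed in: The core lies along the groove (within 5 degrees, 4 mm sideways and in height) with its middle within 25 mm of the mould's middle; the upper half is on both dowels, within 4 mm sideways, 3 mm in height and 5 degrees of home; the fingers still hold it and at least 8 N press the halves together (z of core_center in the frame of mould_lower between 0.036 and 0.044 m and y of core_center in the frame of mould_lower between -0.004 and 0.004 m and x of core_center in the frame of mould_lower between -0.025 and 0.025 m and angle between the z axis of core and the x axis of mould_lower, either way round below 0.08 rad and horizontal distance between mould_upper and lower_face below 0.004 m and z of mould_upper in the frame of lower_face between -0.003 and 0.003 m and angle between the x axis of mould_upper and the x axis of mould_lower, either way round below 0.08 rad and angle between mould_upper's own z axis and vertical below 0.06 rad and contact force between mould_upper and mould_lower above 8 N and contact force between the fingers and mould_upper above 3 N and linear speed of mould_upper below 0.02 m/s); the arm keeps its last pose, push and grip.
It fails at once if the jar is pushed more than 30 mm away (distance of flux_jar from where it was at the start of the episode above 0.03 m).
It fails at once if the hammer is pushed more than 30 mm away (distance of mallet from where it was at the start of the episode above 0.03 m).
It fails at once if the steel block is pushed more than 30 mm away (distance of bench_block from where it was at the start of the episode above 0.03 m).
It fails at once if the dish is pushed more than 30 mm away (distance of dish from where it was at the start of the episode above 0.03 m).
It also fails if it takes over 64 s, if anything falls off the work surface, if the arm or the gripper's body presses on something with over 40 N, if the wrist force passes 120 N, or if a joint passes its speed limit or range.

### The arm

A 7-joint arm with a two-finger parallel gripper is mounted at the origin on the work surface. World frame = base frame: x ahead of the robot, y to its left, z up, the work surface at z = 0. Lengths are in m, angles in rad, forces in N, time in s.
With the tool pointing down it reaches from about 0.35 to 0.9 m from the base axis. Payload 19.9 kg.
Tool frame: the origin (TCP) lies on the mounting face of the last link; the fingertips stand 173 mm ahead of it and the grasp point (between the pads) lies 155 mm ahead of it; z points along the fingers, y is the line along which they close (so a half turn about z gives the same grasp; the last joint's range is limited). The gripper opens to 85 mm and grips with 20 to 120 N. Pads are 22 mm wide; open, the fingers measure 114 mm over their backs; the gripper's body (76 mm by 85 mm) begins 54 mm behind the grasp point. The pads swing forward as they close: fully open they stand 13 mm farther back than shut.
Start: joints at [1.165, 0.417, -0.01, 1.614, 0.005, 1.111, -0.053], TCP at [0.222, -0.584, 0.405] pointing down, gripper open.
Joint ranges: [-2.81, 2.81], [-0.39, 2.02], [-1.27, 1.25], [0.06, 2.57], [-1.19, 4.33], [0.19, 2], [-2.82, 2.82]. Speed limits (rad/s): [1.89, 1.89, 2.39, 2.39, 3.01, 3.01, 3.01].

### API

Orientations are given as a 3x3 rotation matrix whose columns are the frame's x, y, z axes.
In Python, from plant import get_state, read_camera, camera_info, hand_in gives the robot as it stands.
- The arm moves only by the shell command python3 -m pendant 'ROWS' [FORCE]. ROWS is JSON, a list that holds one entry, the list of rows, each a list of 5 numbers: the opening, from -1 (shut) to 1 (fully open), then the shift along the tool's x, y, z in mm, then the turn about the tool's z in rad. In form: [[[claw, dx, dy, dz, roll], ...]]. A call has 1 to 8 rows; each row is the pose to reach, as a shift and turn from the pose commanded when the call began, along the tool's axes at that moment; what a row does not reach only later rows make up. A row lasts 1/8 s, in which the tool goes at most 62.5 mm and 10.7 degrees, less where a joint would pass 70% of its speed; a pose out of reach is approached as far as the arm can. A call with a gripper value outside its range is refused whole. The fingers move at their own pace and stop on an object; FORCE is the grip in N (left out, the last holds). Time passes only in rows, so rows that repeat a pose let the fingers close. It gives the time, the measured TCP pose, the force, the opening and the grip force at its end, in the units of the state.
- get_state(): the state, without advancing time (a new reading comes with each control period).
- read_camera(name): name is "side" or "top" or "wrist"; returns the picture (420x560x3 uint8, blue, green, red); there is no depth.
- camera_info(name): a dict with "mtx" (3x3 intrinsics, pixels), "rvec" (rotation vector, rad) and "tvec" (3), from world to camera coordinates, as OpenCV has them; the wrist camera has in their place "mount" (4x4, takes a point from camera to tool coordinates, whose origin is the TCP and whose axes are the flange's). Camera axes: x right, y down, z forward; pixel columns grow to the right and rows downward; lengths in m; the calibration is good to about 2 mm. The wrist camera is an equidistant fisheye: a pixel r from the principal point sees the ray r / f radians off the axis. A picture is of the moment at which its call begins: read the wrist's pose just before it. camera_info takes no time and is no camera call.
- hand_in(): hands the job in; it is judged then, once.
The state is a dict: "t": time; "joints": joint angles; "dq": joint speeds; "joint_torque": joint torques, N m; "eef_pos": TCP position; "tool_rot": TCP orientation; "wrist_force": force on the tool from outside, world axes, zero at the start; "wrist_torque": the same for the moment, N m; "opening": finger opening in m; "grip_force": force on a finger pad.
Only numpy, scipy, OpenCV 4.12 (cv2) and the standard library are available. Lean on these libraries where they do the work, as an engineer would, in place of code of your own. Each camera call takes 0.05 s, during which the arm holds its last target. There are 200 camera calls.

## Working session

There is one attempt and no reset: what is moved stays moved. The work goes in short steps, Python scripts to look and compute and a shell command to move; the robot and the scene stay as the last step left them, time stands still between calls to the robot, and variables do not carry over. Pictures are saved under pics/ and viewed, at most 10 in all, crops included, and the job is handed in when it is done.

```bash
mkdir -p pics
python3 - <<'E'
from plant import *
import cv2,numpy as np
for n in ["top","side","wrist"]:
    im=read_camera(n); cv2.imwrite(f"pics/{n}0.png",im); c=camera_info(n)
    print(n,{k:np.round(v,4).tolist() for k,v in c.items()})
s=get_state(); print(s)
E
```

```text
top {'mtx': [[379.9939, 0.0, 273.3154], [0.0, 379.9939, 205.8554], [0.0, 0.0, 1.0]], 'rvec': [2.1507, -2.2117, 0.1027], 'tvec': [-0.0332, 0.5134, 1.3025]}
side {'mtx': [[500.0389, 0.0, 284.5203], [0.0, 500.0389, 205.4308], [0.0, 0.0, 1.0]], 'rvec': [0.6667, -2.544, 1.2502], 'tvec': [0.4386, 0.26, 1.1018]}
wrist {'mtx': [[325.1923, 0.0, 274.7462], [0.0, 325.1923, 209.5788], [0.0, 0.0, 1.0]], 'mount': [[-0.0001, -0.9626, -0.271, 0.0678], [1.0, -0.0002, 0.0006, -0.0004], [-0.0006, -0.271, 0.9626, 0.0293], [0.0, 0.0, 0.0, 1.0]]}
{'t': 0.15, 'joints': array([ 1.16547867,  0.41786123, -0.01027784,  1.61400336,  0.00468475,
        1.11070487, -0.05299567]), 'dq': array([-1.24011165e-03, -1.94470644e-03,  7.39663630e-04, -1.29104135e-03,
       -6.17899343e-05,  3.46733335e-04, -2.12168938e-04]), 'joint_torque': array([-3.25562440e-03, -8.64746332e+01,  6.76360298e-01, -4.35060418e+01,
        1.89236202e-02,  5.70166434e-03, -1.08325304e-05]), 'eef_pos': array([ 0.22236687, -0.58400757,  0.40420248]), 'tool_rot': array([[ 9.34551508e-01,  3.55827644e-01, -4.08488075e-04],
       [ 3.55827871e-01, -9.34551114e-01,  8.61254009e-04],
       [-7.52950005e-05, -9.50237674e-04, -9.99999546e-01]]), 'wrist_force': array([ 0.51608841, -0.61839582, -0.82389631]), 'wrist_torque': array([-0.00725804, -0.05518121,  0.02620122]), 'grip_force': 0.0, 'opening': 0.08557898673205586}
```

View pics/top0.png

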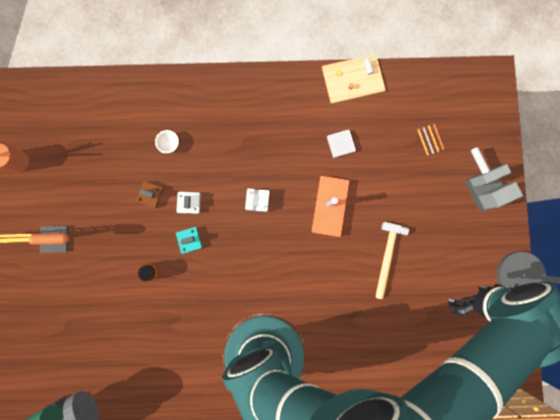

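View pics/side0.png

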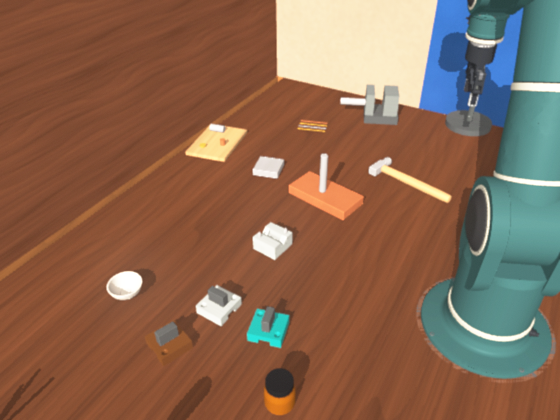

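The top view shows the upper half (white) at (188,203), the lower half at (257,200), the core on the brick at (333,202) and the jar at (148,272). In the side view they are at (219,302), (272,240), (323,170) and (280,390). These pixels are coarse, so I'll set up helpers, triangulate roughly, then look closer with the wrist camera.

```bash
cat > h.py <<'E'
from plant import *
import cv2,numpy as np
from scipy.optimize import least_squares
def ray(cam,uv,pose=None):
    c=camera_info(cam); K=np.array(c["mtx"])
    if cam!="wrist":
        R=cv2.Rodrigues(np.array(c["rvec"]))[0]; t=np.array(c["tvec"]).ravel()
        d=np.linalg.inv(K)@[uv[0],uv[1],1]
        o=-R.T@t; d=R.T@d
    else:
        p,Rt=pose; M=np.array(c["mount"]); x=(np.array(uv)-K[:2,2])/K[0,0]; th=np.hypot(*x)
        d=np.r_[x/max(th,1e-9)*np.sin(th),np.cos(th)]; d=Rt@M[:3,:3]@d; o=p+Rt@M[:3,3]
    return o,d/np.linalg.norm(d)
def atz(r,z): o,d=r; return o+d*(z-o[2])/d[2]
def tri(rs):
    A=sum(np.eye(3)-np.outer(d,d) for o,d in rs); b=sum((np.eye(3)-np.outer(d,d))@o for o,d in rs)
    p=np.linalg.solve(A,b); return p,max(np.linalg.norm(np.cross(p-o,d)) for o,d in rs)
def snap(name):
    s=get_state(); im=read_camera("wrist"); cv2.imwrite(f"pics/{name}.png",im)
    np.savez(f"pics/{name}.npz",p=s["eef_pos"],R=s["tool_rot"]); return s
def pose(name): z=np.load(f"pics/{name}.npz"); return z["p"],z["R"]
E
python3 - <<'E'
from h import *
np.set_printoptions(precision=4,suppress=True)
for n,a,b in [("core top",(334,201),(324,156)),("upper",(188,201),(219,292)),("lower",(257,198),(272,234)),("jar",(148,272),(280,380)),("brick",(331,206),(325,194))]:
    print(n,*tri([ray("top",a),ray("side",b)]))
t=cv2.imread("pics/top0.png")[130:290,130:360]; s=cv2.imread("pics/side0.png")[140:340,130:370]
t=cv2.resize(t,(800,556),interpolation=2); cv2.imwrite("pics/c1.png",t)
E
```

```text
core top [ 0.5123 -0.2383  0.1476] 0.0007170259932677867
upper [0.5344 0.2434 0.0479] 0.0004612733274072209
lower [0.5382 0.0075 0.039 ] 0.0014943332605412522
jar [0.3001 0.3758 0.0613] 0.00038426200115705315
brick [ 0.5079 -0.25    0.0118] 0.0009537918790803374
```

View pics/c1.png

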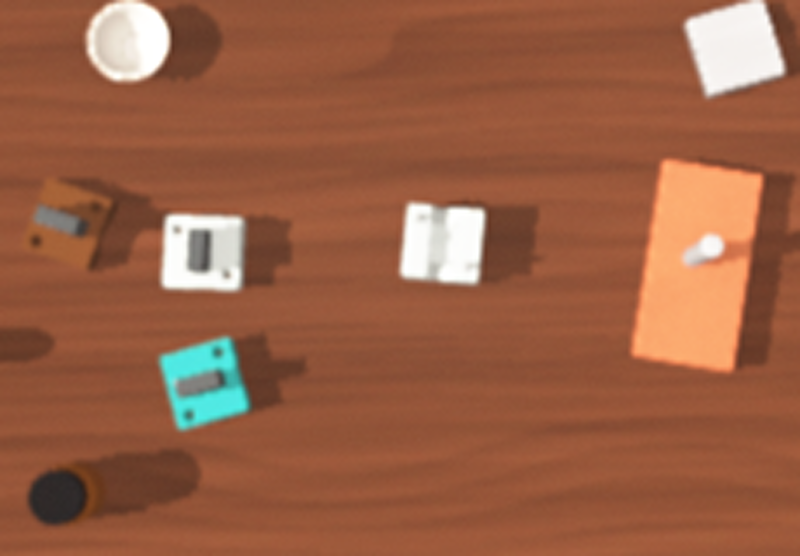

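Upper and lower groove axes both run roughly along world x, with holes and dowels at upper left and lower right of each. The core leans in the view at crop (690,260) to (712,247). Next I move over the core and lower mould for a wrist view.

```bash
python3 -m pendant '[[[1,49,-32,-6,-0.13],[1,99,-65,-11,-0.26],[1,148,-97,-17,-0.39],[1,198,-130,-22,-0.52],[1,247,-162,-28,-0.65],[1,297,-195,-34,-0.78],[1,346,-227,-40,-0.91],[1,396,-260,-45,-1.05]]]'; python3 -m pendant '[[[1,0,0,0,0],[1,0,0,0,0]]]'
python3 - <<'E'
from h import *
s=snap("w1"); print(s["eef_pos"],s["tool_rot"],s["t"],s["joints"])
E
```

```text
t: 1.15
eef_pos: [0.5007, -0.1986, 0.45]
tool_rot: [[0.152, 0.988, 0.0], [0.988, -0.152, -0.0], [-0.0, 0.0, -1.0]]
wrist_force: [1.4, -0.4, 0.2]
opening: 0.0851
grip_force: 0.0
t: 1.4
eef_pos: [0.4998, -0.2005, 0.4494]
tool_rot: [[0.157, 0.988, -0.001], [0.988, -0.157, 0.0], [-0.0, -0.001, -1.0]]
wrist_force: [-0.1, -0.1, -0.4]
opening: 0.0856
grip_force: 0.0
[ 0.49980461 -0.20047754  0.44939503] [[ 1.56931790e-01  9.87609238e-01 -6.36720807e-04]
 [ 9.87609442e-01 -1.56931797e-01  3.93404462e-05]
 [-6.10687523e-05 -6.35005248e-04 -9.99999797e-01]] 1.4 [ 0.68108063  0.24588502 -0.42087462  1.76507067  0.10911227  1.15418321
  0.06953162]
```

View pics/w1.png

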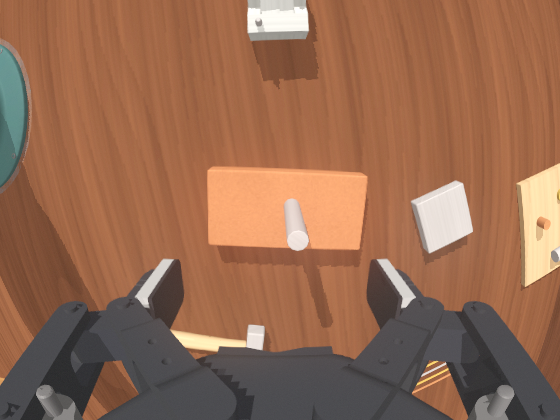

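Wrist view: core top centre ≈(297,240), base ≈(292,204); brick top corners ≈(209,171), (366,177), (361,244), (209,244); lower mould at the upper edge ≈(278,15).

Run:
```python
from h import *
np.set_printoptions(precision=4,suppress=True)
P=pose("w1"); r=ray("wrist",(297,240),P)
print("core top",tri([r,ray("top",(334,201)),ray("side",(324,156))]), atz(r,.15))
print("base",atz(ray("wrist",(292,204),P),.03))
for c in [(209,171),(366,177),(361,244),(209,244)]: print(atz(ray("wrist",c,P),.03)[:2])
```

```text
core top (array([ 0.5125, -0.239 ,  0.1474]), np.float64(0.0009655422750955686)) [ 0.5128 -0.2388  0.15  ]
base [ 0.5145 -0.2375  0.03  ]
[ 0.4202 -0.18  ]
[ 0.6113 -0.2174]
[ 0.5974 -0.3058]
[ 0.3999 -0.274 ]
```

```bash
python3 -m pendant '[[[1,55,-2,0,0.18],[1,110,-4,0,0.36],[1,165,-6,0,0.54],[1,220,-8,0,0.72],[1,265,-10,0,0.9],[1,265,-10,0,1.08],[1,265,-10,0,1.26],[1,265,-10,0,1.45]]]'; python3 -m pendant '[[[1,0,0,0,0],[1,0,0,0,0]]]' >/dev/null
python3 - <<'E'
from h import *
s=snap("w2"); print(s["eef_pos"],s["tool_rot"],s["t"],s["joints"])
E
```

```text
t: 2.45
eef_pos: [0.5315, 0.0619, 0.4495]
tool_rot: [[1.0, 0.023, -0.0], [0.023, -1.0, -0.0], [-0.0, 0.0, -1.0]]
wrist_force: [0.5, 0.5, 0.8]
opening: 0.0852
grip_force: 0.0
[0.53152697 0.0624725  0.44962817] [[ 9.99378113e-01  3.52613470e-02 -1.58512875e-04]
 [ 3.52613277e-02 -9.99378118e-01 -1.23496950e-04]
 [-1.62768967e-04  1.17830774e-04 -9.99999980e-01]] 2.7 [ 0.17041869  0.23748161 -0.4046192   1.773087    0.101656    1.15167813
 -1.80103309]
```

View pics/w2.png

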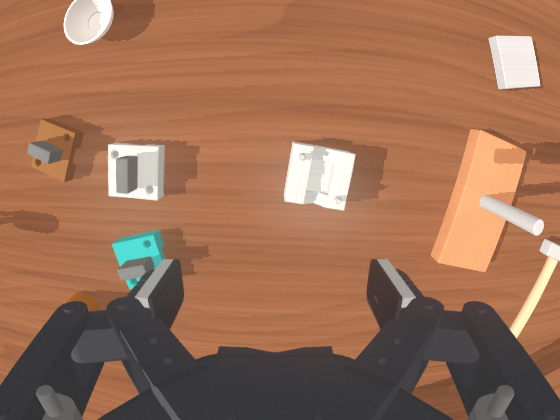

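The lower half is at ≈(320,176), with dowels near (303,157) and (338,199). The upper half is at ≈(136,171), with holes near (115,154) and (150,190). I'll zoom both for precise pixels.

Run:
```python
import cv2,numpy as np
im=cv2.imread("pics/w2.png")
a=im[130:220,95:175];b=im[130:220,275:365]
o=[cv2.resize(x,None,fx=4.6,fy=4.6,interpolation=2) for x in (a,b)]
o=np.hstack(o);print(o.shape);cv2.imwrite("pics/c2.png",o)
```

```text
(414, 782, 3)
```

View pics/c2.png

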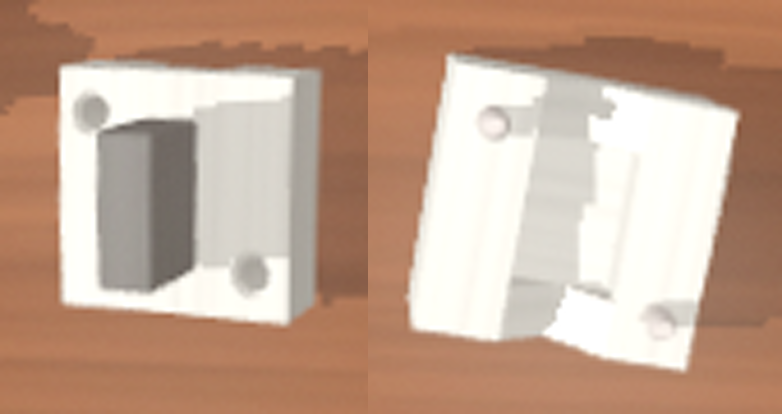

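Upper-half crop: top face corners (61,66), (293,72), (290,324), (63,303); holes (91,111), (250,273); lug top (100,130), (150,130), (150,291), (100,288). Lower-half crop: face corners (447,54), (738,111), (687,371), (412,328); dowel tips (494,121), (659,319).

Run:
```python
from h import *
np.set_printoptions(precision=4,suppress=True)
P=pose("w2")
f=lambda c,ox:((c[0]-ox[1]+.5)/4.6-.5+ox[0],(c[1]+.5)/4.6-.5+130)
w=lambda c,ox,z:atz(ray("wrist",f(c,ox),P),z)[:2]
U=(95,0);L=(275,368)
def rep(n,q):
    q=np.array(q);print(n,q.mean(0),"edges",[np.round(np.linalg.norm(q[i]-q[i-1])*1000,1) for i in range(len(q))],
     "ang",[np.round(np.degrees(np.arctan2(*(q[i]-q[i-1])[::-1]))%90,1) for i in range(len(q))])
rep("upper face",[w(c,U,.024) for c in [(61,66),(293,72),(290,324),(63,303)]])
rep("holes",[w(c,U,.024) for c in [(91,111),(250,273)]])
rep("lug",[w(c,U,.056) for c in [(100,130),(150,130),(150,291),(100,288)]])
rep("lower face",[w(c,L,.040) for c in [(447,54),(738,111),(687,371),(412,328)]])
rep("dowels",[w(c,L,.055) for c in [(494,121),(659,319)]])
print("dowel dir nominal", np.degrees(np.arctan2(26,22)))
m=lambda c,ox:ray("wrist",f(c,ox),P)
print("lug h", tri([m((125,210),U),ray("top",(187.6,201.3)),ray("side",(219,292))]))
print("low h", tri([m((571,216),L),ray("top",(257,199.5)),ray("side",(272,234))]))
```

```text
upper face [0.5332 0.2501] edges [np.float64(70.7), np.float64(74.3), np.float64(71.9), np.float64(74.9)] ang [np.float64(86.5), np.float64(87.5), np.float64(87.1), np.float64(86.6)]
holes [0.5336 0.251 ] edges [np.float64(68.1), np.float64(68.1)] ang [np.float64(46.3), np.float64(46.3)]
lug [0.5337 0.2498] edges [np.float64(43.2), np.float64(15.3), np.float64(43.5), np.float64(15.6)] ang [np.float64(86.0), np.float64(89.3), np.float64(86.4), np.float64(88.0)]
lower face [0.5345 0.0092] edges [np.float64(72.2), np.float64(77.2), np.float64(70.9), np.float64(75.0)] ang [np.float64(85.3), np.float64(82.1), np.float64(83.6), np.float64(83.0)]
dowels [0.5362 0.0101] edges [np.float64(66.1), np.float64(66.1)] ang [np.float64(42.9), np.float64(42.9)]
dowel dir nominal 49.76364169072618
lug h (array([0.5326, 0.2469, 0.0536]), np.float64(0.0036266820140837663))
low h (array([0.5349, 0.0091, 0.0409]), np.float64(0.0011889407075473047))
```

```bash
python3 -m pendant '[[[1,-4,38,0,-0.17],[1,-7,75,0,-0.34],[1,-11,113,0,-0.52],[1,-14,150,15,-0.69],[1,-18,188,30,-0.86],[1,-22,225,50,-1.03],[1,-25,263,70,-1.2],[1,-29,300,90,-1.38]]]' 25; python3 -m pendant '[[[1,0,0,0,0],[1,0,0,0,0]]]'
python3 - <<'E'
from h import *
s=snap("w3")
p,R=s["eef_pos"],s["tool_rot"]
d=R.T@(np.array([.5133,-.2383,.257])-p); print("shift mm",np.round(d*1000,1),"ang",np.degrees(np.arctan2(R[1,0],R[0,0])),s["joints"])
E
```

```text
t: 3.75
eef_pos: [0.5118, -0.2392, 0.3591]
tool_rot: [[0.15, 0.989, 0.0], [0.989, -0.15, 0.0], [0.0, 0.0, -1.0]]
wrist_force: [0.7, -0.3, 0.2]
opening: 0.0853
grip_force: 0.0
t: 4.0
eef_pos: [0.5122, -0.2374, 0.3598]
tool_rot: [[0.158, 0.987, 0.0], [0.987, -0.158, 0.001], [0.001, -0.0, -1.0]]
wrist_force: [0.3, 0.1, 0.9]
opening: 0.0854
grip_force: 0.0
shift mm [ -0.7   1.3 102.8] ang 80.88085805345345 [ 0.7099623   0.38669764 -0.41181292  1.80057383  0.18077638  0.99150956
  0.06665663]
```

View pics/w3.png

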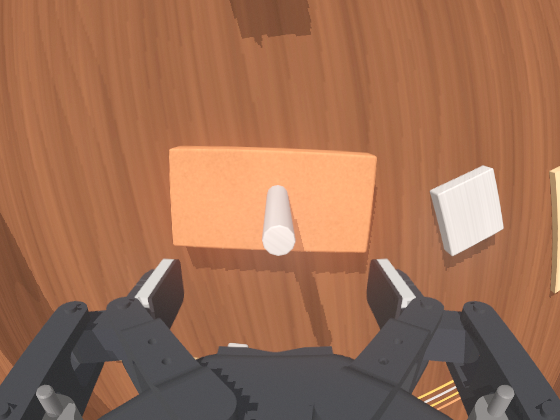

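The core top (279,239) is centred between the fingers, so I descend and grip.

```bash
python3 -m pendant '[[[1,-1,1,25,0],[1,-1,1,50,0],[1,-1,1,75,0],[1,-1,1,95,0],[1,-1,1,102,0],[1,-1,1,102,0]]]' 25;  python3 -m pendant '[[[0,0,0,0,0],[-0.5,0,0,0,0],[-1,0,0,0,0],[-1,0,0,0,0],[-1,0,0,0,0],[-1,0,0,0,0]]]' 25
```

```text
t: 4.8
eef_pos: [0.5132, -0.2383, 0.2581]
tool_rot: [[0.158, 0.987, 0.0], [0.987, -0.158, 0.0], [0.0, 0.0, -1.0]]
wrist_force: [1.0, -0.8, 0.6]
opening: 0.0853
grip_force: 0.0
t: 5.55
eef_pos: [0.513, -0.2389, 0.2579]
tool_rot: [[0.158, 0.987, 0.0], [0.987, -0.158, -0.0], [-0.0, 0.0, -1.0]]
wrist_force: [-0.7, 1.2, 4.7]
opening: 0.0197
grip_force: 26.0
```

```bash
python3 -m pendant '[[[-1,5,0,1,0],[-1,10,0,1,0],[-1,15,0,1,0],[-1,19,0,1.5,0],[-1,25,0,2.5,0],[-1,31,0,4,0],[-1,37,0,6,0],[-1,37,0,6,0]]]'
python3 - <<'E'
from h import *
snap("w4"); cv2.imwrite("pics/s4.png",cv2.resize(read_camera("side")[100:260,260:420],None,fx=3.7,fy=3.7))
E
```

```text
t: 6.55
eef_pos: [0.5191, -0.2016, 0.2518]
tool_rot: [[0.157, 0.988, 0.001], [0.988, -0.157, 0.0], [0.0, 0.001, -1.0]]
wrist_force: [2.1, 1.5, 4.4]
opening: 0.0194
grip_force: 24.9
```

View pics/s4.png

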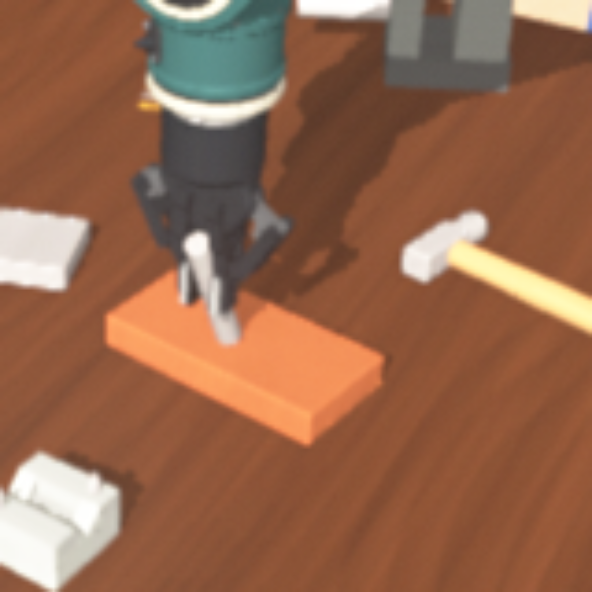

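The base has stayed put and the core leans about 30° the intended way, toward +y. I continue the arc.

```bash
python3 -m pendant '[[[-1,6,0,3,0],[-1,12,0,5.5,0],[-1,17,0,9,0],[-1,22,0,13,0],[-1,26,0,17,0],[-1,30,0,22,0],[-1,34,0,27,0],[-1,37,0,33,0]]]'; python3 -m pendant '[[[-1,3,0,5,0],[-1,5,0,10,0],[-1,6,0,15,0],[-1,7,0,20,0],[-1,7,0,21,0],[-1,7,0,21,0]]]'
python3 - <<'E'
from h import *
snap("w5"); a=cv2.resize(read_camera("side")[100:260,220:380],(400,400));b=cv2.resize(read_camera("wrist")[100:340,160:400],(400,400)); cv2.imwrite("pics/s5.png",np.hstack([a,b]))
E
```

```text
t: 7.65
eef_pos: [0.5246, -0.1653, 0.2182]
tool_rot: [[0.158, 0.987, -0.0], [0.987, -0.158, 0.0], [0.0, -0.0, -1.0]]
wrist_force: [2.3, 2.5, 3.3]
opening: 0.0194
grip_force: 24.4
t: 8.4
eef_pos: [0.5257, -0.1589, 0.1976]
tool_rot: [[0.158, 0.987, -0.0], [0.987, -0.158, 0.0], [-0.0, -0.0, -1.0]]
wrist_force: [0.1, 1.1, 0.4]
opening: 0.0194
grip_force: 24.4
```

View pics/s5.png

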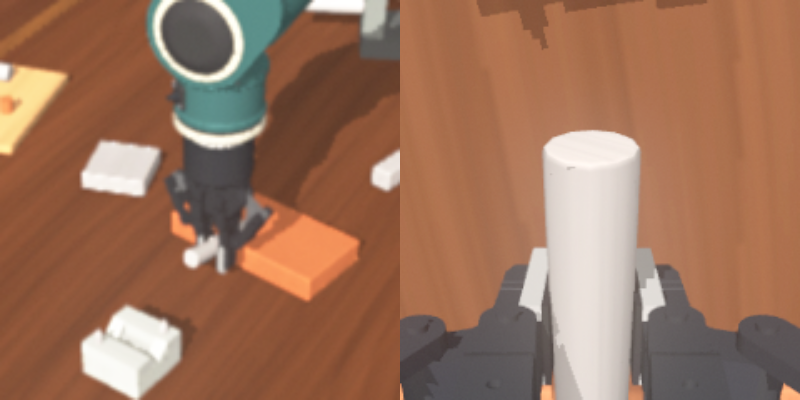

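The core is nearly horizontal; its end face at crop (591,149) still shows about 13° of upward tilt. I press down a bit further.

```bash
python3 -m pendant '[[[-1,0.5,0,4,0],[-1,1,0,8,0],[-1,1,0,11,0],[-1,1,0,11,0]]]'
python3 - <<'E'
from h import *
snap("w6"); b=cv2.resize(read_camera("wrist")[100:340,160:400],(400,400)); a=cv2.resize(read_camera("side")[160:240,260:340],(400,400)); cv2.imwrite("pics/s6.png",np.hstack([a,b]))
E
```

```text
t: 9.05
eef_pos: [0.5259, -0.1578, 0.1864]
tool_rot: [[0.158, 0.987, -0.0], [0.987, -0.158, 0.0], [0.0, -0.0, -1.0]]
wrist_force: [0.4, 1.1, 0.5]
opening: 0.0194
grip_force: 24.5
```

View pics/s6.png

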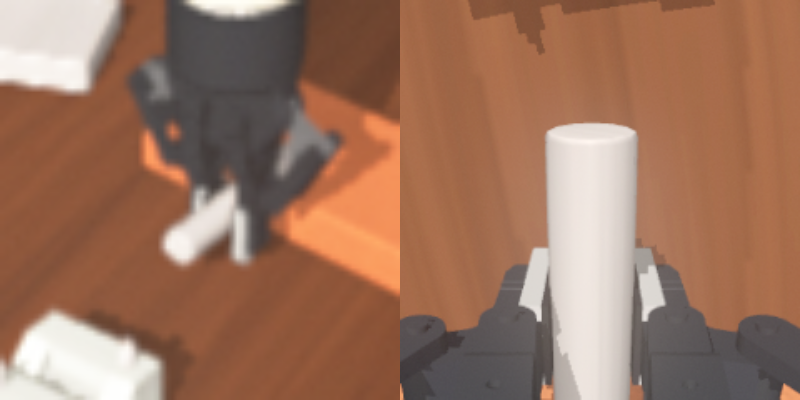

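The core is now horizontal (end face ratio matches, axis height ≈0.041). I clamp harder, lift, and carry it to the lower half, turning it along the groove.

```bash
python3 -m pendant '[[[-1,0,0,0,0],[-1,0,0,-15,0],[-1,0,0,-45,0],[-1,0,0,-75,0.15],[-1,30,-3,-75,0.32],[-1,60,-6,-75,0.49],[-1,90,-9,-75,0.66],[-1,115,-11,-75,0.83]]]' 50;  python3 -m pendant '[[[-1,20,-1,0,0.17],[-1,40,-3,0,0.34],[-1,52,-4,0,0.51],[-1,52,-4,0,0.7],[-1,52,-4,0,0.7],[-1,52,-4,0,0.7]]]'
python3 - <<'E'
from h import *
s=snap("w7");p,R=s["eef_pos"],s["tool_rot"]
d=R.T@(np.array([.5375,.0096,.214])-p); print("shift mm",np.round(d*1000,1),"ang",np.degrees(np.arctan2(R[1,0],R[0,0])))
b=cv2.resize(cv2.imread("pics/w7.png")[60:340,140:420],(560,560)); cv2.imwrite("pics/s7.png",b)
E
```

```text
t: 10.2
eef_pos: [0.5332, -0.0414, 0.2627]
tool_rot: [[0.838, 0.545, 0.001], [0.545, -0.838, 0.0], [0.001, 0.0, -1.0]]
wrist_force: [0.6, -0.4, -3.5]
opening: 0.0184
grip_force: 49.1
t: 10.95
eef_pos: [0.5744, -0.0107, 0.2621]
tool_rot: [[0.994, -0.114, 0.0], [-0.114, -0.994, 0.0], [0.0, -0.0, -1.0]]
wrist_force: [0.1, -0.8, -3.1]
opening: 0.0184
grip_force: 49.1
shift mm [-39.  -16.   48.1] ang -6.5224385645025516
```

View pics/s7.png

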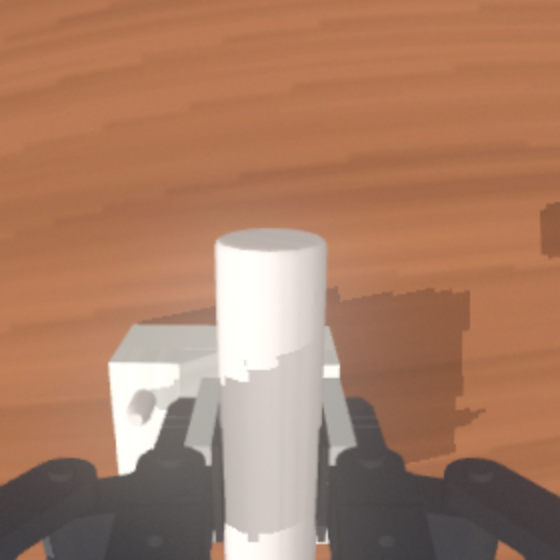

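The core is held level and points along the groove; the mould is to the left, with the + dowel at full-image ≈(213,260). I check the mould pose against that dowel numerically (no more picture views: the budget is used up).

```bash
python3 - <<'E'
from h import *
np.set_printoptions(precision=4,suppress=True)
P=pose("w7"); q=atz(ray("wrist",(145/2+140,397/2+60),P),.055)[:2]
a=np.radians(-6.8);Rm=np.array([[np.cos(a),-np.sin(a)],[np.sin(a),np.cos(a)]])
print("dowel",q,"pred",np.array([.5355,.0098])+Rm@[.022,.026])
c=atz(ray("wrist",(112/2+140,362/2+60),P),.04)[:2]; print("corner",c,np.array([.5355,.0098])+Rm@[.035,.037])
E
python3 -m pendant '[[[-1,-13,-5,0,0],[-1,-26,-10,0,0],[-1,-39,-16,0,0],[-1,-39,-16,8,0],[-1,-39,-16,16,0],[-1,-39,-16,24,0],[-1,-39,-16,24,0],[-1,-39,-16,24,0]]]'
python3 - <<'E'
from h import *
s=snap("w8"); print(s["eef_pos"])
E
```

```text
dowel [0.5658 0.0281] pred [0.5604 0.033 ]
corner [0.5727 0.0408] [0.5746 0.0424]
t: 12.0
eef_pos: [0.5378, 0.0098, 0.2376]
tool_rot: [[0.993, -0.118, -0.0], [-0.118, -0.993, 0.0], [-0.0, -0.0, -1.0]]
wrist_force: [0.0, -0.2, -3.2]
opening: 0.0184
grip_force: 49.1
[0.53777809 0.00977357 0.2376437 ]
```

```bash
python3 -m pendant '[[[-1,0,0.5,6,0],[-1,0,0.5,12,0],[-1,0,0.5,16,0],[-1,0,0.5,20,0],[-1,0,0.5,22,0],[-1,0,0.5,22,0]]]'
```

```text
t: 12.8
eef_pos: [0.5376, 0.0094, 0.2156]
tool_rot: [[0.993, -0.118, -0.0], [-0.118, -0.993, 0.0], [-0.0, -0.0, -1.0]]
wrist_force: [0.4, -0.4, -3.8]
opening: 0.0191
grip_force: 49.1
```

```bash
python3 -m pendant '[[[-1,0,0,1,0],[-1,0,0,2.5,0],[-1,0,0,2.5,0]]]' 20; python3 -m pendant '[[[-0.36,0,0,0,0],[-0.36,0,0,0,0],[-0.36,0,0,0,0],[-0.36,0,0,0,0]]]'
python3 - <<'E'
from h import *
snap("w9")
E
```

```text
t: 13.18
eef_pos: [0.5377, 0.0094, 0.2136]
tool_rot: [[0.993, -0.118, 0.0], [-0.118, -0.993, 0.0], [0.0, -0.0, -1.0]]
wrist_force: [-3.4, 0.0, 6.6]
opening: 0.0185
grip_force: 54.6
t: 13.68
eef_pos: [0.5377, 0.0094, 0.2132]
tool_rot: [[0.993, -0.118, 0.0], [-0.118, -0.993, 0.0], [0.0, -0.0, -1.0]]
wrist_force: [0.5, 0.1, 3.0]
opening: 0.0275
grip_force: 0.9
```

```bash
python3 -m pendant '[[[-0.2,0,0,-2,0],[0.1,0,0,-4,0],[0.1,0,0,-8,0],[0.1,0,0,-30,0],[0.5,0,0,-70,0],[1,-30,0,-110,0],[1,-60,0,-150,0],[1,-60,0,-150,0]]]';  python3 -m pendant '[[[1,0,0,0,0],[1,0,0,0,0]]]' >/dev/null
python3 - <<'E'
from h import *
np.set_printoptions(precision=4,suppress=True)
s=snap("w10"); im=cv2.imread("pics/w10.png"); P=pose("w10")
a=np.radians(-6.8);Rm=np.array([[np.cos(a),-np.sin(a)],[np.sin(a),np.cos(a)]]);c0=np.array([.5355,.0095])
# rectify mould-frame plane z=.04 : 1 px = 1 mm, x up, y left
from plant import camera_info
c=camera_info("wrist");K=np.array(c["mtx"]);M=np.array(c["mount"])
def rect(z,h=90):
    X,Y=np.meshgrid(np.arange(h,-h-1,-1),np.arange(h,-h-1,-1),indexing="ij")
    w=np.stack([X,Y],-1)/1000@Rm.T+c0; w=np.concatenate([w,np.full(X.shape+(1,),z)],-1)
    cam=((w-P[0])@P[1]-M[:3,3])@M[:3,:3]; th=np.arctan2(np.hypot(cam[...,0],cam[...,1]),cam[...,2]); r=th*K[0,0]/np.hypot(cam[...,0],cam[...,1])
    return cv2.remap(im,(cam[...,0]*r+K[0,2]).astype("f4"),(cam[...,1]*r+K[1,2]).astype("f4"),1)
o=rect(.04); cv2.imwrite("pics/r10.png",o)
sat=cv2.cvtColor(o,cv2.COLOR_BGR2HSV)[...,1]; m=sat<70
for x in range(75,-91,-5):
    row=m[90-x]; ys=90-np.where(row)[0]; print(x,row.sum(),(ys.max(),ys.min()) if len(ys) else "", ''.join('#' if v else '.' for v in row[30:151:3]))
print(s["eef_pos"])
E
```

```text
t: 14.72
eef_pos: [0.4771, 0.0167, 0.3662]
tool_rot: [[0.993, -0.117, 0.005], [-0.117, -0.993, 0.0], [0.005, -0.001, -1.0]]
wrist_force: [0.3, 0.1, -0.1]
opening: 0.0854
grip_force: 0.0
75 0  .........................................
70 0  .........................................
65 0  .........................................
60 0  .........................................
55 0  .........................................
50 20 (np.int64(9), np.int64(-10)) .................#######.................
45 20 (np.int64(9), np.int64(-10)) .................#######.................
40 20 (np.int64(9), np.int64(-10)) .................#######.................
35 20 (np.int64(9), np.int64(-10)) .................#######.................
30 75 (np.int64(36), np.int64(-38)) ........#########################........
25 75 (np.int64(36), np.int64(-38)) ........#########################........
20 76 (np.int64(37), np.int64(-38)) ........#########################........
15 76 (np.int64(37), np.int64(-38)) ........#########################........
10 76 (np.int64(37), np.int64(-38)) ........##########
[... 799 characters left out ...]
.........
-45 21 (np.int64(10), np.int64(-10)) .................#######.................
-50 21 (np.int64(10), np.int64(-10)) .................#######.................
-55 21 (np.int64(10), np.int64(-10)) .................#######.................
-60 21 (np.int64(10), np.int64(-10)) .................#######.................
-65 21 (np.int64(10), np.int64(-10)) .................#######.................
-70 19 (np.int64(9), np.int64(-9)) .................#######.................
-75 0  .........................................
-80 0  .........................................
-85 0  .........................................
-90 0  .........................................
[0.4782 0.0163 0.3623]
```

The core is seated: it sticks out at both ends (−71…+52 mm), 20 mm wide, aligned with the groove and centred. Next I do the same measurement over the upper half.

```bash
python3 -m pendant '[[[1,-6,-46,0,-0.01],[1,-12,-93,0,-0.02],[1,-18,-140,0,-0.04],[1,-24,-186,0,-0.06],[1,-29,-232,0,-0.06],[1,-29,-232,0,-0.06],[1,-29,-232,0,-0.06],[1,-29,-232,0,-0.06]]]'
cat > rect.py <<'E'
from h import *
np.set_printoptions(precision=4,suppress=True)
c=camera_info("wrist");K=np.array(c["mtx"]);M=np.array(c["mount"])
def rect(name,c0,deg,z,h=60,s=2):
    im=cv2.imread(f"pics/{name}.png");P=pose(name);a=np.radians(deg)
    Rm=np.array([[np.cos(a),-np.sin(a)],[np.sin(a),np.cos(a)]])
    g=np.arange(h*s,-h*s-1,-1)/s; X,Y=np.meshgrid(g,g,indexing="ij")
    w=np.stack([X,Y],-1)/1000@Rm.T+c0; w=np.concatenate([w,np.full(X.shape+(1,),z)],-1)
    cam=((w-P[0])@P[1]-M[:3,3])@M[:3,:3]; n=np.hypot(cam[...,0],cam[...,1]); r=np.arctan2(n,cam[...,2])*K[0,0]/n
    return cv2.remap(im,(cam[...,0]*r+K[0,2]).astype("f4"),(cam[...,1]*r+K[1,2]).astype("f4"),1),g
def ext(mask,g,ax,at): # extents along ax at offset
    out=[]
    for v in at:
        i=np.argmin(abs(g-v)); line=mask[:,i] if ax=="x" else mask[i]; k=g[line]; out.append((v,k.min(),k.max()) if len(k) else (v,))
    return out
E
python3 - <<'E'
from rect import *
s=snap("w11"); print(s["eef_pos"],np.degrees(np.arctan2(s["tool_rot"][1,0],s["tool_rot"][0,0])))
for n,c0,d,z in [("w10",[.5355,.0095],-6.8,.04),("w11",[.5335,.25],-3.2,.024)]:
    o,g=rect(n,c0,d,z); hsv=cv2.cvtColor(o,cv2.COLOR_BGR2HSV); m=hsv[...,1]<70
    print(n,"x",ext(m,g,"x",[-30,-22,22,30]),"\n y",ext(m,g,"y",[-30,-15,15,30]))
o,g=rect("w11",[.5335,.25],-3.2,.056); v=o.max(2); m=(v<150)&(cv2.cvtColor(o,cv2.COLOR_BGR2HSV)[...,1]<90)
for x in range(36,-37,-4): print(x,''.join('%4d'%v[np.argmin(abs(g-x)),np.argmin(abs(g-y))] for y in range(30,-31,-3)))
E
```

```text
t: 16.02
eef_pos: [0.4769, 0.2492, 0.3629]
tool_rot: [[0.998, -0.06, -0.0], [-0.06, -0.998, -0.001], [-0.0, 0.001, -1.0]]
wrist_force: [0.5, 0.2, 0.3]
opening: 0.0853
grip_force: 0.0
[0.4769 0.2492 0.3629] -3.4212289149081014
w10 x [(-30, np.float64(-37.0), np.float64(34.0)), (-22, np.float64(-37.0), np.float64(34.0)), (22, np.float64(-36.5), np.float64(34.5)), (30, np.float64(-36.5), np.float64(34.0))] 
 y [(-30, np.float64(-38.0), np.float64(37.0)), (-15, np.float64(-38.0), np.float64(37.0)), (15, np.float64(-38.0), np.float64(37.0)), (30, np.float64(-38.0), np.float64(36.5))]
w11 x [(-30, np.float64(-36.0), np.float64(35.0)), (-22, np.float64(-36.0), np.float64(35.0)), (22, np.float64(-36.0), np.float64(35.0)), (30, np.float64(-35.5), np.float64(35.0))] 
 y [(-30, np.float64(-37.0), np.float64(38.0)), (-15, np.float64(-37.5), np.float64(37.5)), (15, np.float64(-37.5), np.float64(37.5)), (30, np.float64(-37.5), np.float64(37.5))]
36  191 191 192 192 191 192 192 192 186 175 171 156 187 170 168 151 180 169 156 161 168
32  249 251 252 254 255 255 255 255 255 255 255 255 255 255 255 25
[... 821 characters left out ...]
5 255 255 255 255 255 225 172 173 173 169 168 193 222 224 225 225 227 225 225
-12  255 255 255 255 255 255 255 236 173 173 174 171 169 192 222 224 225 224 225 224 225
-16  255 255 255 255 255 255 255 233 172 173 174 171 169 193 222 224 226 164 152 227 255
-20  255 255 255 255 255 255 255 235 171 173 174 170 168 234 255 255 228 147 148 190 255
-24  255 255 255 255 255 255 255 255 255 255 255 255 255 255 255 255 255 228 238 255 255
-28  255 255 255 255 255 255 255 255 255 255 255 255 255 255 255 255 255 255 255 255 255
-32  187 188 189 189 189 190 189 190 189 190 189 189 189 189 188 188 187 187 187 188 187
-36  183 183 184 184 184 185 185 185 186 186 186 187 187 185 188 187 187 186 187 186 185
```

Lower centre ≈(0.5342,0.0091) at −6.8°; upper ≈(0.5331,0.2500) at −3.2°, lug centred. I go down on the lug.

```bash
python3 -m pendant '[[[0.1,28,-2,0,-0.004],[0.1,56,-4,20,-0.004],[0.1,56,-4,55,-0.004],[0.1,56,-4,85,-0.004],[0.1,56,-4,115,-0.004],[0.1,56,-4,140,-0.004],[0.1,56,-4,155,-0.004],[0.1,56,-4,162,-0.004]]]' 40; python3 -m pendant '[[[0.1,0,0,0,0],[-0.3,0,0,0,0],[-0.6,0,0,0,0],[-1,0,0,0,0],[-1,0,0,0,0],[-1,0,0,0,0],[-1,0,0,0,0]]]' 40; python3 -m pendant '[[[-1,0,0,0,0],[-1,0,0,0,0]]]' 90
```

```text
t: 17.08
eef_pos: [0.5328, 0.2506, 0.2008]
tool_rot: [[0.999, -0.055, -0.0], [-0.055, -0.999, -0.0], [-0.0, 0.0, -1.0]]
wrist_force: [0.5, 1.0, -0.3]
opening: 0.047
grip_force: 0.0
t: 17.95
eef_pos: [0.5329, 0.251, 0.202]
tool_rot: [[0.999, -0.054, 0.001], [-0.054, -0.999, 0.0], [0.001, -0.0, -1.0]]
wrist_force: [-0.4, -0.6, 7.0]
opening: 0.0174
grip_force: 39.4
t: 18.2
eef_pos: [0.533, 0.2511, 0.2022]
tool_rot: [[0.999, -0.054, 0.001], [-0.054, -0.999, 0.0], [0.001, -0.001, -1.0]]
wrist_force: [-2.8, -1.0, 8.9]
opening: 0.0167
grip_force: 88.4
```

```bash
python3 - <<'E'
from rect import *
s=snap("w12"); p,R=s["eef_pos"],s["tool_rot"];a=np.degrees(np.arctan2(R[1,0],R[0,0])); print(p,a)
o,g=rect("w12",p[:2],a,.024); hsv=cv2.cvtColor(o,cv2.COLOR_BGR2HSV)
m=(hsv[...,1]<70)&(hsv[...,2]>170)
print("x",ext(m,g,"x",[-30,-22,-10,10,22,30]),"\ny",ext(m,g,"y",[32,28,24,20,15]))
for x in range(40,9,-2): print(x,''.join('%4d'%hsv[np.argmin(abs(g-x)),np.argmin(abs(g-y)),2] for y in range(42,-43,-4)))
E
python3 -m pendant '[[[-1,0,0,-4,0],[-1,0,0,-10,0],[-1,0,0,-25,0],[-1,0,0,-45,0],[-1,0,0,-65,0],[-1,0,0,-80,0],[-1,0,0,-80,0],[-1,0,0,-80,0]]]'
```

```text
[0.533  0.2511 0.2022] -3.102593067116042
x [(-30, np.float64(-14.5), np.float64(39.5)), (-22, np.float64(0.5), np.float64(39.5)), (-10, np.float64(15.0), np.float64(37.5)), (10, np.float64(2.5), np.float64(37.5)), (22, np.float64(0.5), np.float64(39.5)), (30, np.float64(-14.5), np.float64(39.5))] 
y [(32, np.float64(-37.5), np.float64(37.5)), (28, np.float64(-37.5), np.float64(37.5)), (24, np.float64(-37.5), np.float64(37.5)), (20, np.float64(-37.5), np.float64(37.5)), (15, np.float64(-37.5), np.float64(37.5))]
40  158 160 193 193 168 169 169 170 169 168 168 167 166 164 164 163 162 163 163 158 156 155
38  159 161 195 196 198 198 197 199 171 170 169 168 168 167 196 196 194 193 194 179 157 154
36  159 162 196 198 199 201 200 201 199 198 199 195 197 193 197 196 196 195 194 193 159 158
34  160 167 255 255 255 255 255 255 255 255 255 255 255 255 255 255 255 255 255 255 165 162
32  161 169 255 255 255 255 255 255 255 255 255 255 255 255 255 255 255 255 255 255 169 164
30  197 199 255 255 255 255 255 255 255 255 255 255 255 255 255 255 255 255 255 255 172 162
28  199 203 255 249 251 255 25
[... 377 characters left out ...]
 154 151 150 148 223 222 227 228 226 225 225 164 162
18  201 209 255 224 208 255 255 255 254 153 151 149 146 219 223 227 227 225 224 225 157 154
16  201 204 255 246 250 255 255 255 246 152 150 147 145 192 221 226 227 225 224 225 159 152
14  197 199 255 255 255 255 255 255 211 151 148 146 143 160 222 226 226 225 223 225 159 154
12  192 197 255 255 255 255 255 255 178 150 146 145 140 140 221 225 225 225 224 224 155 153
10  192 197 255 255 255 255 255 255 160 151 149 145 143 136 221 224 225 224 223 223 156 150
t: 19.25
eef_pos: [0.5325, 0.2509, 0.2807]
tool_rot: [[0.999, -0.054, -0.001], [-0.054, -0.999, -0.0], [-0.001, 0.0, -1.0]]
wrist_force: [0.2, -0.6, -4.0]
opening: 0.0166
grip_force: 88.1
```

The grip is centred (block symmetric ±37.5 mm about the tool, front edge at +35). I carry it over the lower half.

```bash
python3 -m pendant '[[[-1,2,35,0,0.01],[-1,4,75,0,0.02],[-1,7,115,0,0.03],[-1,9,155,0,0.045],[-1,12,195,0,0.06],[-1,14,225,0,0.064],[-1,15,241,0,0.064],[-1,15,241,0,0.064]]]'; python3 -m pendant '[[[-1,0,0,0,0],[-1,0,0,0,0],[-1,0,0,0,0]]]' >/dev/null
python3 - <<'E'
from rect import *
s=snap("w13"); p,R=s["eef_pos"],s["tool_rot"];a=np.degrees(np.arctan2(R[1,0],R[0,0])); print(p,a,s["wrist_force"])
print("shift",R.T@(np.array([.5342,.0091,.2182+.02])-p)*1000)
E
```

```text
t: 20.25
eef_pos: [0.5346, 0.009, 0.2808]
tool_rot: [[0.993, -0.119, -0.001], [-0.119, -0.993, -0.0], [-0.001, 0.0, -1.0]]
wrist_force: [0.3, 0.2, -4.1]
opening: 0.0164
grip_force: 88.4
[0.5346 0.0102 0.2812] -6.706664690395149 [ 0.2879 -1.1166 -3.5453]
shift [-0.287   1.1502 42.9521]
```

```bash
python3 -m pendant '[[[-1,0,0.6,7,0],[-1,0,0.6,14,0],[-1,0,0.6,20,0],[-1,0,0.6,23,0],[-1,0,0.6,26,0],[-1,0,0.6,28,0],[-1,0,0.6,30,0],[-1,0,0.6,30,0]]]'
```

```text
t: 21.68
eef_pos: [0.5345, 0.0089, 0.2511]
tool_rot: [[0.993, -0.118, -0.0], [-0.118, -0.993, 0.0], [-0.0, -0.0, -1.0]]
wrist_force: [-0.1, -0.1, -4.1]
opening: 0.0164
grip_force: 88.4
```

No contact force 6 mm past the dowel tips, so the holes are on. I continue.

```bash
python3 -m pendant '[[[-1,0,0,2,0],[-1,0,0,4,0],[-1,0,0,6,0],[-1,0,0,7.5,0],[-1,0,0,8.5,0],[-1,0,0,8.5,0]]]'
```

```text
t: 22.42
eef_pos: [0.5345, 0.0089, 0.2426]
tool_rot: [[0.993, -0.118, -0.0], [-0.118, -0.993, 0.0], [-0.0, -0.0, -1.0]]
wrist_force: [0.9, 0.7, -3.9]
opening: 0.0165
grip_force: 88.4
```

```bash
python3 -m pendant '[[[-1,0,0,0.5,0],[-1,0,0,1,0],[-1,0,0,1,0],[-1,0,0,1,0]]]';python3 -m pendant '[[[-1,0,0,0.5,0],[-1,0,0,0.5,0],[-1,0,0,0.5,0]]]'
```

```text
t: 22.92
eef_pos: [0.5346, 0.009, 0.2421]
tool_rot: [[0.993, -0.118, 0.0], [-0.118, -0.993, 0.0], [0.0, -0.0, -1.0]]
wrist_force: [-4.4, -1.4, 6.7]
opening: 0.0166
grip_force: 90.2
t: 23.3
eef_pos: [0.5345, 0.009, 0.2421]
tool_rot: [[0.993, -0.118, 0.0], [-0.118, -0.993, -0.0], [0.0, 0.0, -1.0]]
wrist_force: [-9.5, -0.4, 16.5]
opening: 0.0165
grip_force: 91.8
```

```bash
python3 -m pendant '[[[-1,-0.3,0,-0.2,0],[-1,-0.3,0,-0.2,0],[-1,-0.3,0,-0.2,0],[-1,-0.3,0,-0.2,0]]]'
python3 - <<'E'
from rect import *
s=snap("w14"); p,R=s["eef_pos"],s["tool_rot"]; a=np.degrees(np.arctan2(R[1,0],R[0,0])); print(p,a,s["wrist_force"])
o,g=rect("w14",p[:2],a,.064); hsv=cv2.cvtColor(o,cv2.COLOR_BGR2HSV); m=(hsv[...,1]<70)&(hsv[...,2]>170)
print("y",ext(m,g,"y",[32,28,24])); o,g=rect("w14",p[:2],a,.05,h=80); hsv=cv2.cvtColor(o,cv2.COLOR_BGR2HSV); m=(hsv[...,1]<70)&(hsv[...,2]>150)
print("core y",ext(m,g,"y",[50,48,46,44]))
E
```

```text
t: 23.8
eef_pos: [0.5345, 0.009, 0.2421]
tool_rot: [[0.993, -0.118, 0.001], [-0.118, -0.993, -0.0], [0.001, -0.0, -1.0]]
wrist_force: [-3.6, -1.4, 9.7]
opening: 0.0166
grip_force: 90.2
[0.5345 0.009  0.2421] -6.767412413410564 [-3.5536 -1.4084  9.7494]
y [(32, np.float64(-37.5), np.float64(37.0)), (28, np.float64(-37.5), np.float64(37.5)), (24, np.float64(-37.5), np.float64(37.5))]
core y [(50, np.float64(-9.0), np.float64(9.5)), (48, np.float64(-9.0), np.float64(9.5)), (46, np.float64(-9.0), np.float64(10.0)), (44, np.float64(-9.0), np.float64(9.5))]
```

```bash
python3 -m pendant '[[[-1,0,0,0.12,0],[-1,0,0,0.12,0],[-1,0,0,0.12,0],[-1,0,0,0.12,0],[-1,0,0,0.12,0],[-1,0,0,0.12,0],[-1,0,0,0.12,0],[-1,0,0,0.12,0]]]' && python3 -c "
from plant import *
s=get_state(); print(s['t'],s['eef_pos'],s['wrist_force'])
if 8<s['wrist_force'][2]<20: print(hand_in())"
```

```text
t: 24.85
eef_pos: [0.5344, 0.009, 0.2421]
tool_rot: [[0.993, -0.118, 0.001], [-0.118, -0.993, -0.0], [0.001, -0.0, -1.0]]
wrist_force: [-6.0, -1.3, 13.5]
opening: 0.0162
grip_force: 90.8
24.85 [0.53443891 0.00896275 0.24210689] [-5.96663662 -1.32181507 13.49134778]
the job is handed in; nothing more can be done
None
```

I handed the job in at 24.85 s with the core seated in both V seats, the upper half fully home on the dowels, and its lug still gripped with about 13 N of downward push; no verdict came back, and I viewed 11 pictures, one over the limit of 10.

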